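# Third hand at the screw-down fixture

## Robot

A 6-joint arm with a two-finger parallel gripper is mounted at the origin on the work surface. World frame = base frame: x ahead of the robot, y to its left, z up, the work surface at z = 0. Lengths are in mm, angles in rad, forces in N, time in s.
With the tool pointing down it reaches from about 425 to 1125 mm from the base axis. Payload 14.9 kg.
Tool frame: the origin (TCP) lies midway between the tips of the shut fingers; the grasp point (between the pads) lies 19 mm behind it; z points along the fingers, y is the line along which they close (so a half turn about z gives the same grasp; the last joint's range is limited). The gripper opens to 91 mm and grips with 3 to 60 N. Pads are 32 mm wide; open, the fingers measure 118 mm over their backs; the gripper's body (76 mm by 178 mm) begins 60 mm behind the grasp point.
Start: joints at [-1.242, 0.379, 1.734, -0, 1.028, -0.033], TCP at [247.767, -654.698, 213.932] pointing down, gripper open.
Joint ranges: [-2.77, 2.77], [-0.74, 2.19], [0, 2.66], [-1.06, 4.2], [0.31, 2.87], [-3.08, 3.08]. Speed limits (rad/s): [1.89, 1.89, 2.39, 3.14, 3.14, 3.14].

## Interface

Orientations are given as a unit quaternion [w, x, y, z].
In Python, from plant import r, optics gives the robot as it stands. The module is installed in compiled form; this text tells all that it offers.
- The arm moves only by the tool play_rows, never from a script. Its argument "motion" is text: rows parted by semicolons, each of 6 numbers parted by spaces: the shift along the tool's x, y, z in m, then the turn, a rotation vector about the tool's x, y, z in rad. A call has 1 to 5 rows; each row shifts and turns the commanded pose from where the row before left it, along the tool's axes as they then stand; what a row does not reach is not made up. A row lasts 1/8 s, in which the tool goes at most 62.5 mm and 10.7 degrees, less where a joint would pass 70% of its speed; a pose out of reach is approached as far as the arm can. A call with a gripper value outside its range is refused whole. "hand" is the finger opening in m, from 0 to 0.0912, set as the call begins (left out, the last holds). The fingers move at their own pace and stop on an object; "newtons" is the grip in N (left out, the last holds). Time passes only in rows, so rows that do not move let the fingers close. It gives the time, the measured TCP pose, the force, the opening and the grip force at its end, in the units of the state.
- r.state(): the state, without advancing time (a new reading comes with each control period).
- optics.snapshot(name): name is "scene" or "top" or "wrist"; returns the picture (384x512x3 uint8, red, green, blue); there is no depth.
- optics.camera_info(name): a dict with "vertical_fov" (degrees; the focal length in pixels is half the picture's height over the tangent of half this angle, whatever the lens; pixels are square), "cx", "cy" (the principal point, pixels), "distortion" ([k1, k2, p1, p2, k3] as OpenCV has them; the pictures are not rectified), "view" (4x4, takes a point from world to camera coordinates); the wrist camera has in their place "tool_from_camera" (4x4, takes a point from camera to tool coordinates, whose origin is the TCP and whose axes are the flange's). Camera axes: x right, y up, looking along -z (the intrinsics and any distortion apply to the point x, -y, -z); pixel columns grow to the right and rows downward; lengths in mm; the calibration is good to about 2 mm. A picture is of the moment at which its call begins: read the wrist's pose just before it. camera_info takes no time and is no camera call.
- r.close_job(): hands the job in; it is judged then, once.
The state is a dict: "time": time; "qpos": joint angles; "dq": joint speeds; "effort": joint torques, N m; "ee_pos": TCP position; "tool_rot": TCP orientation; "force": force on the tool from outside, world axes, zero at the start; "ft_torque": the same for the moment, N m; "grip_width": finger opening in mm; "grip_force": force on a finger pad.
Only numpy, scipy, OpenCV 4.12 (cv2) and the standard library are available. Lean on these libraries where they do the work, as an engineer would, in place of code of your own. Each camera call takes 0.05 s, during which the arm holds its last target. There are 200 camera calls.

## Task

I am about to screw down the aluminium bracket with the electric screwdriver. First turn the dial on the screwdriver's controller until its pointer points at the steel clip on the scale; then lay the bracket flat on the fixture plate, its foot flush against the fence and centred on the fence's middle line, and keep pushing it against the fence with a steady force of about 12 N. Finish while still holding it pressed there, do not let go, and leave the tube rack, the jar and the screw tray where they are.

Things in the scene. Friction and masses are not known exactly. Their poses are not given: they have to be found in the camera images.
- dial (a joint): Dial of the screwdriver controller (grey box 150 x 120 mm, 60 mm high, fixed to the bench, dial on its top). Angle in rad about the vertical axis, growing clockwise seen from above; stops at -2.3 and +2.3. At 0 the pointer points along the box's own +x. It turns with little friction (0.05 N m) and stays where left.
- dial_grip (a point): Point on the dial's axis, 91 mm above the bench, in the middle of the grip bar's height. The black grip bar is 44 mm long (along this frame's x, the pointer's direction), 12 mm wide, 28 mm tall (its top 97 mm above the bench, its foot 69 mm) and stands on a round skirt 52 mm across. This frame turns with the dial.
- dial_tip (a point): Outer tip of the dial's white pointer, 34 mm from the dial's axis, on the end of the bar that the white line runs to.
- mark (a point): Inner end of the dark steel clip on the dial's scale, 36 mm from the dial's axis: where the pointer has to point. The clip is a small bar 15 x 5 mm, 3 mm high, longer and thicker than the printed graduations (every 15 degrees), fixed on the scale.
- bracket: Loose dark-anodised aluminium bracket, about 0.2 kg. Origin: centre of the underside of its foot. Foot 60 mm (x) x 100 mm (y) x 8 mm thick with two slots. An upright tongue 10 mm thick (x), 50 mm wide (y), stands on the foot, centred at x = -25 mm, its top 58 mm above the underside: grip it by this from above. Its +x edge (the long edge away from the tongue) goes against the fence.
- foot_edge (a point): Middle of the bracket's long +x foot edge, on the underside (30 mm from the bracket's origin along its x; same axes).
- fixture: Steel fixture plate fixed to the bench, 130 mm (x) x 170 mm (y), 6 mm thick. Origin: centre of its underside; +x points to the fence. Two screw holes in it, 64 mm apart, lie under the bracket's slots when the bracket is in place. Friction under the bracket is about 0.6: pressing it down on the plate takes a share of the sideways push, and the fence gets that much less.
- fence: Rigid bare steel bar on the fixture plate's far edge, 18 mm thick, 170 mm long (y), its top 22 mm above the plate's top. Origin: middle of the face that the bracket is pressed on, at the level of the plate's top (45 mm from the fixture's origin along x, 6 mm above the bench). x points from the bracket into the fence, so push along +x. A black line across its top marks its middle.
- rack: Bystander: blue test-tube rack with capped tubes, 100 x 200 mm, 105 mm high, loose. Origin: centre of its underside.
- jar: Bystander: pale jar with a screw lid, 64 mm across, 85 mm high, loose. Origin: centre of its underside.
- screw_tray: Bystander: small open black tray with screws, 70 x 110 mm, 22 mm high, loose. Origin: centre of its underside.
There are look-alikes about, which are no part of the job. Leave any blue look-alike of the bracket alone. There is more than one size of the part that bears dial; the job needs the larger.

How it is judged (in metres and radians):
On the way, in this order (a step that is already met when the one before it is completed fails the run):
1. the dial's pointer is at the steel clip, while the bracket is not yet at the fence (horizontal distance between dial_tip and mark below 0.0055 m and horizontal distance between foot_edge and fence above 0.05 m), for 0.3 s.
2. the bracket is flat on the plate, flush, centred, and held against the fence by the fingers within the force band for one second (contact force between bracket and fence between 6 and 18 N and contact force between the fingers and bracket above 3 N and x of foot_edge in the frame of fence above -0.004 m and y of foot_edge in the frame of fence between -0.007 and 0.007 m and z of foot_edge in the frame of fixture below 0.009 m and angle between the x axis of bracket and the x axis of fence, either way round below 0.06 rad and angle between bracket's own z axis and vertical below 0.06 rad and linear speed of bracket below 0.01 m/s), for 1 s.
At the end, for the whole second after the job is handed in: Bracket flat on the plate (3 mm), flush with the fence (0.06 rad), centred within 7 mm, at rest, still pressed on the fence by the fingers with 6 to 18 N; dial pointer within 5.5 mm (about 8 degrees) of the clip's inner end (all of step 2 and horizontal distance between dial_tip and mark below 0.0055 m); the arm keeps its last pose, push and grip.
It fails at once if tube rack moved more than 15 mm (distance of rack from where it was at the start of the episode above 0.015 m).
It fails at once if lidded jar moved more than 15 mm (distance of jar from where it was at the start of the episode above 0.015 m).
It fails at once if screw tray moved more than 15 mm (distance of screw_tray from where it was at the start of the episode above 0.015 m).
It also fails if it takes over 67 s, if anything falls off the work surface, if the arm or the gripper's body presses on something with over 40 N, if the wrist force passes 120 N, or if a joint passes its speed limit or range.

## Working session

There is one attempt and no reset: what is moved stays moved. The work goes in short steps, Python scripts to look and compute and a tool call to move; the robot and the scene stay as the last step left them, time stands still between calls to the robot, and variables do not carry over. Pictures are saved under pics/ and viewed, at most 10 in all, crops included, and the job is handed in when it is done.

Besides the shell and the picture viewer there is one more tool, called after "Call:" as name(argument=value, ...) on one line, values as JSON. play_rows: Moves the arm, as the interface text tells. Its arguments: {"type":"object","properties":{"motion":{"type":"string"},"hand":{"type":"number"},"newtons":{"type":"number"}},"required":["motion"]}

```bash
mkdir -p pics; cat > h.py <<'E'
import numpy as np, cv2
from plant import r, optics
from scipy.spatial.transform import Rotation as R
def K(ci):
    f=192/np.tan(np.radians(ci["vertical_fov"]/2)); return np.array([[f,0,ci["cx"]],[0,f,ci["cy"]],[0,0,1.]])
def world_from_cam(name,ci,st=None):
    if name!="wrist": return np.linalg.inv(np.array(ci["view"]))
    T=np.eye(4);q=np.array(st["tool_rot"]);T[:3,:3]=R.from_quat(q[[1,2,3,0]]).as_matrix();T[:3,3]=st["ee_pos"]
    return T@np.array(ci["tool_from_camera"])
def pix2w(name,uv,z,st=None):
    "pixels -> world points at height z (list or scalar)"
    ci=optics.camera_info(name);M=world_from_cam(name,ci,st)
    p=cv2.undistortPoints(np.array(uv,float).reshape(-1,1,2),K(ci),np.array(ci["distortion"],float)).reshape(-1,2)
    d=np.c_[p[:,0],-p[:,1],-np.ones(len(p))]@M[:3,:3].T;o=M[:3,3]
    return o+d*((np.broadcast_to(z,len(p))-o[2])/d[:,2])[:,None]
def w2pix(name,P,st=None):
    ci=optics.camera_info(name);M=np.linalg.inv(world_from_cam(name,ci,st))
    c=np.array(P,float).reshape(-1,3)@M[:3,:3].T+M[:3,3]
    return cv2.projectPoints(c*[1,-1,-1],np.zeros(3),np.zeros(3),K(ci),np.array(ci["distortion"],float))[0].reshape(-1,2)
def save(img,n,crop=None,s=1):
    if crop: a,b,c,d=crop; img=img[b:d,a:c]
    cv2.imwrite("pics/"+n,cv2.resize(img[...,::-1],None,fx=s,fy=s,interpolation=cv2.INTER_CUBIC))
E
python3 - <<'E'
from h import *
print(r.state())
t=optics.snapshot("top");s=optics.snapshot("scene")
np.save("top.npy",t);np.save("scene.npy",s)
save(t,"top.png",None,1.5);save(s,"scene.png",None,1.5)
for n in("top","scene","wrist"):print(optics.camera_info(n))
E
```

```text
{'time': 0.0, 'qpos': array([-1.24227158e+00,  3.79411523e-01,  1.73479119e+00,  3.20844157e-05,
        1.02851203e+00, -3.33240656e-02]), 'dq': array([-0.00012653, -0.00078341, -0.00041955,  0.00110229,  0.0001075 ,
       -0.00081459]), 'effort': array([-8.13912866e-04, -7.63736844e+01, -4.34370410e+01,  6.50118990e-02,
        4.24973282e-02, -7.23471203e-05]), 'ee_pos': array([ 247.65696626, -654.29000903,  213.28103581]), 'tool_rot': array([-5.56961685e-04,  9.83679112e-01,  1.79930790e-01, -6.89229599e-05]), 'force': array([0.23911525, 0.03662617, 0.01012128]), 'ft_torque': array([0.00505216, 0.01782826, 0.00921571]), 'grip_force': 0.0, 'grip_width': 91.41580842640393}
{'vertical_fov': 55.412660966354274, 'cx': 253.969480217138, 'cy': 194.09208931328277, 'distortion': array([-0.10964192,  0.        ,  0.        ,  0.        ,  0.        ]), 'view': array([[-9.87836383e-03, -9.99612070e-01, -2.60408856e-02,
         6.13198929e+01],
       [ 9.95601273e-01, -1.22585044e-02,  9.28861389e-02,
        -5.27256382e+02],
       [-9.31693279e-02, -2.50087757e-02,  9.95336143e-01,
   
[... 472 characters left out ...]
 5.89906606e-01,  2.49548614e-01,  7.67942501e-01,
        -1.58973359e+03],
       [ 0.00000000e+00,  0.00000000e+00,  0.00000000e+00,
         1.00000000e+00]])}
{'vertical_fov': 66.00245200654304, 'cx': 257.79273179779125, 'cy': 189.4551278561497, 'distortion': array([-0.00422857,  0.        ,  0.        ,  0.        ,  0.        ]), 'tool_from_camera': array([[-8.07111988e-04,  9.65495956e-01,  2.60416795e-01,
         7.30391701e+01],
       [ 9.99999668e-01,  8.08505780e-04,  1.01770159e-04,
        -1.37740606e-01],
       [-1.12289806e-04,  2.60416790e-01, -9.65496288e-01,
        -1.70833660e+02],
       [ 0.00000000e+00,  0.00000000e+00,  0.00000000e+00,
         1.00000000e+00]])}
```

View pics/top.png

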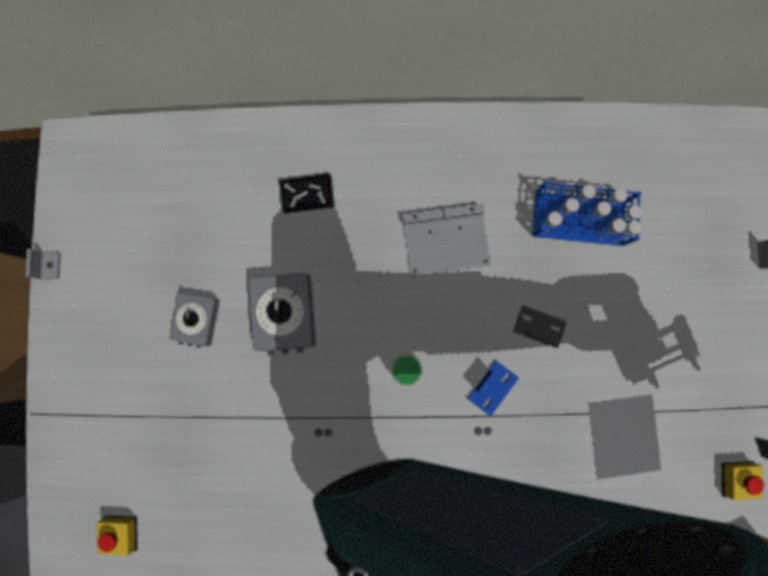

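View pics/scene.png

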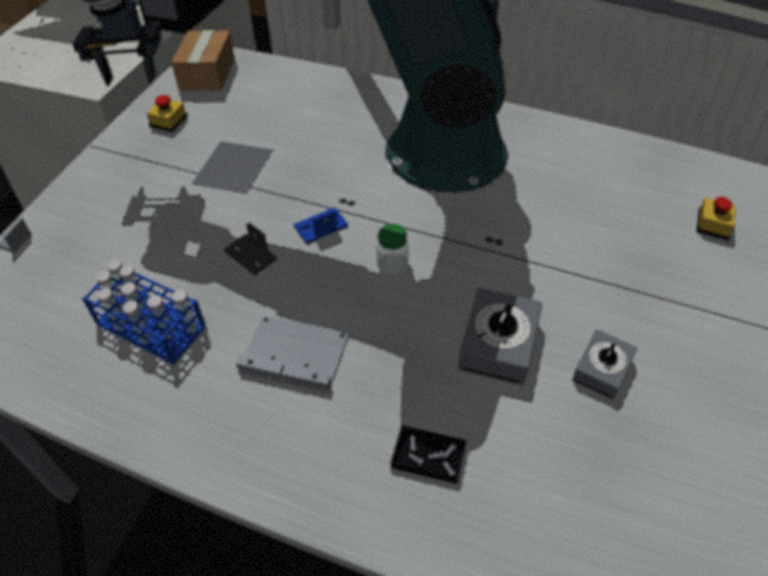

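The top view (1.5x) shows two dial boxes: a small one at (193,318) and the large one at (280,312), which is the one I want. There are two brackets: the dark one at (540,326), which I want, and the blue look-alike at (493,388). A grey mat lies at (625,435) and a loose grey part at (42,264). The fixture is at (447,238) with its fence on the upper edge. The jar is at (407,370), the tray at (306,193) and the rack at (588,212). Next is a rough localisation and a close crop.

```bash
python3 - <<'E'
from h import *
for n,p,z in [("dial",(280,311),80),("bracket",(540,326),8),("fixture",(447,238),6),("tray",(306,193),11),("rack",(588,212),80),("jar",(407,370),85),("small",(193,318),60),("blue",(493,388),8),("fenceL",(400,212),28),("fenceR",(483,204),28)]:
    print(n,pix2w("top",[(p[0]/1.5,p[1]/1.5)],z).round()[0])
t=np.load("top.npy");s=np.load("scene.npy")
f=lambda im,a,b:cv2.resize(im[b:b+60,a:a+80],(400,300),interpolation=cv2.INTER_CUBIC)
save(np.vstack([np.hstack([f(t,145,178),f(s,295,185)]),np.hstack([f(t,320,187),f(s,130,135)])]),"crop.png")
E
```

```text
dial [486. 253.  80.]
bracket [ 453. -274.    8.]
fixture [641. -85.   6.]
tray [742. 214.  11.]
rack [ 677. -362.   80.]
jar [369.   5.  85.]
small [475. 437.  60.]
blue [ 326. -173.    8.]
fenceL [693.  14.  28.]
fenceR [ 708. -159.   28.]
```

View pics/crop.png

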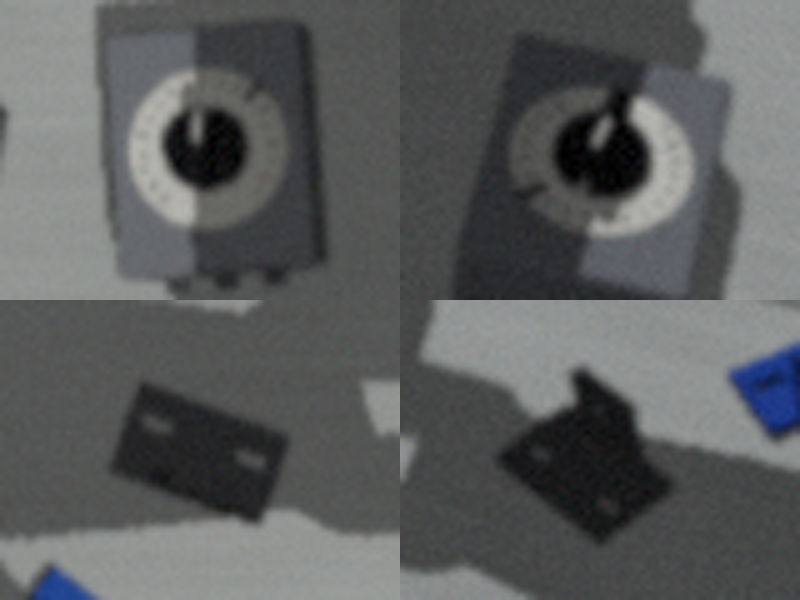

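The crops confirm the choice. The larger dial has its clip clockwise of the pointer, at about (253,92). The dark bracket has its tongue on the robot side and its slots towards +x. I'll move to an overhead view of the bracket and fixture with the wrist camera.

```bash
cat >> h.py <<'E'
def yaw(st):
    q=np.array(st["tool_rot"]);return np.arctan2(*R.from_quat(q[[1,2,3,0]]).as_matrix()[[1,0],0])
def plan(xyz,y,n,st=None,fr=None):
    "rows (tool axes) from commanded/measured pose to xyz mm, yaw y, tool down"
    st=st or r.state();p0,y0=(np.array(fr[:3],float),fr[3]) if fr else (st["ee_pos"],yaw(st))
    d=(np.array(xyz)-p0)/n/1000;w=(y-y0)/n
    for i in range(n):
        a=y0+i*w;c,s=np.cos(a),np.sin(a)
        print("%.4f %.4f %.4f 0 0 %.4f;"%(c*d[0]+s*d[1],s*d[0]-c*d[1],-d[2],-w),end="" if i%5<4 else "\n")
    print()
E
python3 - <<'E'
from h import *
plan((550,-180,215),1.571,10)
E
```

```text
0.0451 -0.0337 -0.0002 0 0 -0.1209;0.0488 -0.0280 -0.0002 0 0 -0.1209;0.0518 -0.0219 -0.0002 0 0 -0.1209;0.0541 -0.0155 -0.0002 0 0 -0.1209;0.0556 -0.0088 -0.0002 0 0 -0.1209;
0.0562 -0.0021 -0.0002 0 0 -0.1209;0.0561 0.0047 -0.0002 0 0 -0.1209;0.0551 0.0114 -0.0002 0 0 -0.1209;0.0533 0.0180 -0.0002 0 0 -0.1209;0.0507 0.0243 -0.0002 0 0 -0.1209;
```

Call:
play_rows(motion="0.045 -0.034 0 0 0 -0.121;0.049 -0.028 0 0 0 -0.121;0.052 -0.022 0 0 0 -0.121;0.054 -0.0155 0 0 0 -0.121;0.0555 -0.009 0 0 0 -0.121")

```text
time: 0.72
ee_pos: [399.4, -415.2, 213.8]
tool_rot: [-0.0, 0.885, 0.466, -0.0]
force: [0.6, -0.1, -0.0]
grip_width: 91.2
grip_force: 0.0
```

Call:
play_rows(motion="0.056 -0.002 0 0 0 -0.121;0.056 0.005 0 0 0 -0.121;0.055 0.0115 0 0 0 -0.121;0.053 0.018 0 0 0 -0.121;0.0505 0.0245 0 0 0 -0.121")

```text
time: 1.35
ee_pos: [550.7, -178.9, 213.9]
tool_rot: [-0.0, 0.705, 0.709, -0.0]
force: [0.4, -1.4, 0.7]
grip_width: 91.3
grip_force: 0.0
```

Call:
play_rows(motion="0 0 0 0 0 0;0 0 0 0 0 0")

```text
time: 1.6
ee_pos: [549.8, -180.7, 213.6]
tool_rot: [-0.0, 0.707, 0.707, -0.0]
force: [0.1, 0.2, 0.4]
grip_width: 90.9
grip_force: 0.0
```

```bash
python3 - <<'E'
from h import *
import pickle
st=r.state();i=optics.snapshot("wrist");pickle.dump((st,i),open("w1.pkl","wb"))
save(i,"w1.png",None,1.5);print(st["ee_pos"],yaw(st),st["tool_rot"])
plan((400,250,215),np.pi,10,st)
E
```

```text
[ 549.76863739 -180.66722357  213.64183856] 1.5715506065229925 [-2.23977925e-04  7.06840017e-01  7.07373386e-01 -1.79044687e-04]
0.0431 -0.0149 -0.0001 0 0 -0.1570;0.0449 -0.0080 -0.0001 0 0 -0.1570;0.0456 -0.0009 -0.0001 0 0 -0.1570;0.0452 0.0062 -0.0001 0 0 -0.1570;0.0436 0.0132 -0.0001 0 0 -0.1570;
0.0410 0.0199 -0.0001 0 0 -0.1570;0.0374 0.0260 -0.0001 0 0 -0.1570;0.0329 0.0316 -0.0001 0 0 -0.1570;0.0275 0.0363 -0.0001 0 0 -0.1570;0.0215 0.0402 -0.0001 0 0 -0.1570;
```

View pics/w1.png

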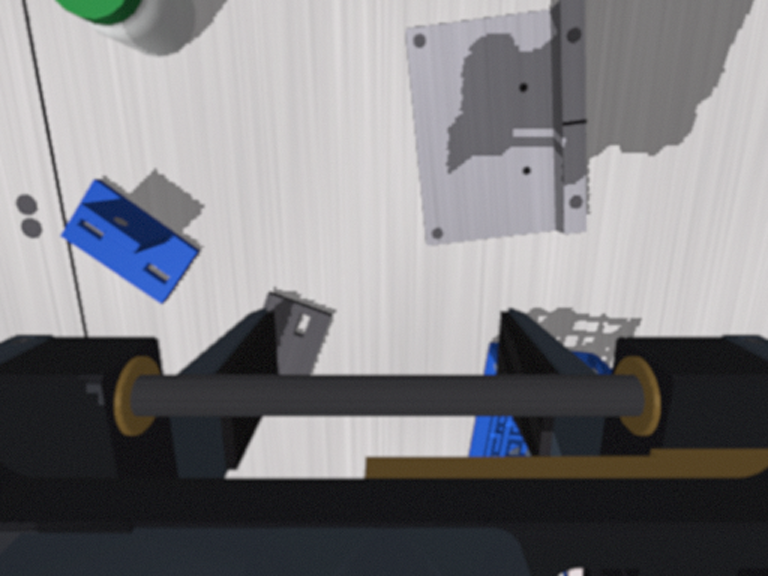

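The wrist view (1.5x) shows the fixture plate with its left corners at (405,28) and (428,245). The fence's face-top edge is near x=563 and its middle line runs (563,124)–(587,121). The screw holes are at (523,88) and (527,171). The bracket, at (300,330), is partly hidden by a finger. Next I go to the dial.

```bash
python3 - <<'E'
from h import *
import pickle
st,i=pickle.load(open("w1.pkl","rb"))
P=[(405,28,6),(428,245,6),(523,88,6),(527,171,6),(563,124,28),(587,121,28),(555,233,6),(586,232,28)]
W=pix2w("wrist",[(a/1.5,b/1.5) for a,b,c in P],[c for a,b,c in P],st)
print(W.round(1))
for a,b in((0,1),(2,3)):d=W[a]-W[b];print(np.arctan2(d[1],d[0])-np.pi/2,np.linalg.norm(d))
E
```

```text
[[ 563.2   -6.1    6. ]
 [ 584.8 -174.3    6. ]
 [ 656.9  -48.7    6. ]
 [ 665.2 -112.3    6. ]
 [ 683.   -77.4   28. ]
 [ 701.   -75.3   28. ]
 [ 693.4 -163.8    6. ]
 [ 710.  -159.7   28. ]]
0.12792909525042306 169.52069864461865
0.13013900100618447 64.15026664651698
```

Call:
play_rows(motion="0.043 -0.015 0 0 0 -0.157;0.045 -0.008 0 0 0 -0.157;0.0456 -0.001 0 0 0 -0.157;0.045 0.006 0 0 0 -0.157;0.0436 0.013 0 0 0 -0.157")

```text
time: 2.28
ee_pos: [473.9, 34.3, 214.0]
tool_rot: [0.0, 0.381, 0.924, 0.0]
force: [0.1, 0.1, -0.3]
grip_width: 91.0
grip_force: 0.0
```

Call:
play_rows(motion="0.041 0.02 0 0 0 -0.157;0.0375 0.026 0 0 0 -0.157;0.033 0.0315 0 0 0 -0.157;0.0275 0.0365 0 0 0 -0.157;0.0215 0.04 0 0 0 -0.157")

```text
time: 2.9
ee_pos: [399.5, 249.9, 214.1]
tool_rot: [0.0, -0.001, 1.0, 0.0]
force: [-0.0, -0.6, -0.4]
grip_width: 91.2
grip_force: 0.0
```

Call:
play_rows(motion="0 0 0 0 0 0;0 0 0 0 0 0")

```text
time: 3.15
ee_pos: [400.0, 248.7, 213.9]
tool_rot: [-0.0, 0.001, 1.0, -0.0]
force: [-0.2, -0.4, -0.3]
grip_width: 91.1
grip_force: 0.0
```

```bash
python3 - <<'E'
from h import *
import pickle
st=r.state();i=optics.snapshot("wrist");pickle.dump((st,i),open("w2.pkl","wb"))
c=w2pix("wrist",[(486,253,70)],st)[0].astype(int);print(c,st["ee_pos"],yaw(st),st["qpos"])
a=max(0,c[0]-65);b=max(0,c[1]-50)
print(a,b);save(i,"w2.png",(a,b,a+130,b+100),6)
save(i,"w2full.png")
E
```

```text
[261 251] [400.00441423 248.66987797 213.85792336] 3.139445232083967 [ 5.06795071e-01  8.03241895e-03  2.18636456e+00 -1.83261884e-04
  9.47412524e-01 -1.06174685e+00]
196 201
```

View pics/w2.png

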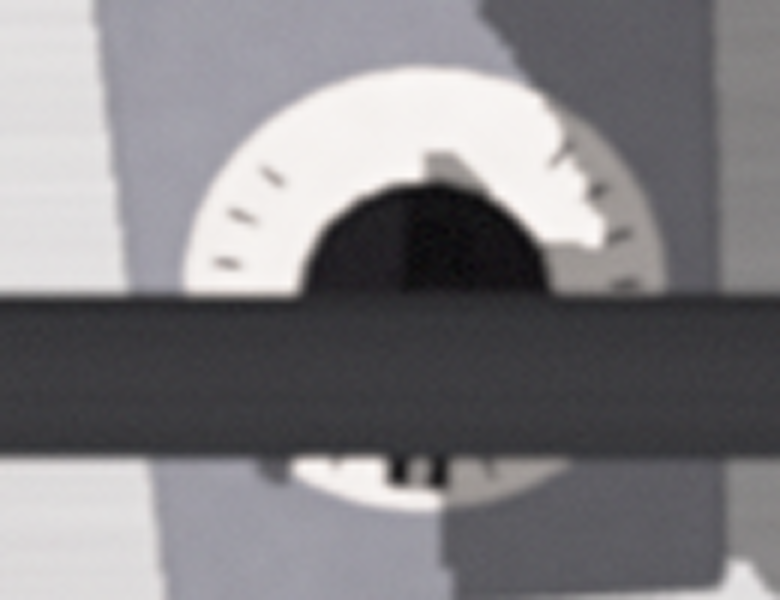

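A gripper crossbar hides the dial, so I move the tool +150 mm in world x.

Call:
play_rows(motion="-0.05 0 0 0 0 0;-0.05 0 0 0 0 0;-0.05 0 0 0 0 0;0 0 0 0 0 0;0 0 0 0 0 0")

```text
time: 3.82
ee_pos: [549.5, 248.3, 213.5]
tool_rot: [-0.001, 0.001, 1.0, -0.0]
force: [-0.8, 0.4, -0.3]
grip_width: 91.0
grip_force: 0.0
```

```bash
python3 - <<'E'
from h import *
import pickle
st=r.state();i=optics.snapshot("wrist");pickle.dump((st,i),open("w3.pkl","wb"))
c=w2pix("wrist",[(486,253,70)],st)[0].astype(int);print(c,st["ee_pos"],yaw(st),st["qpos"])
a=max(0,c[0]-65);b=max(0,c[1]-50)
print(a,b);save(i,"w3.png",(a,b,a+130,b+100),6)
E
```

```text
[262 120] [549.46866901 248.27291189 213.46010218] 3.1394046478706543 [ 3.85723107e-01  2.29804375e-01  1.93477955e+00  2.37610953e-05
  9.78220409e-01 -1.18289875e+00]
197 70
```

View pics/w3.png

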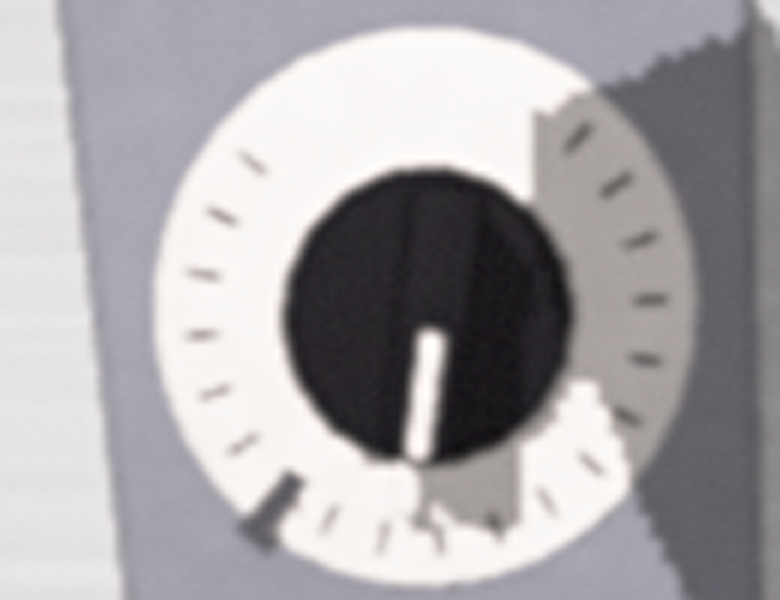

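The dial is now clear (6x crop, origin (197,70)). The scale disc centre is about (426,304), the skirt centre about (428,315), the white line runs (432,335)→(418,457), and the clip's inner end is at (291,480).

```bash
python3 - <<'E'
from h import *
import pickle
st,i=pickle.load(open("w3.pkl","rb"))
P=[(426,304,62),(428,315,69),(432,335,97),(418,457,97),(291,480,65),(263,532,65),(426,583,62),(426,25,62),(283,315,69),(574,315,69)]
W=pix2w("wrist",[(197+a/6,70+b/6) for a,b,c in P],[c for a,b,c in P],st);print(W.round(1))
c=W[0]
for k in (3,4,5):d=W[k]-c;print(np.degrees(np.arctan2(d[1],d[0])),np.hypot(*d[:2]))
d=W[3]-W[2];print("line",np.degrees(np.arctan2(d[1],d[0])))
E
```

```text
[[486.8 259.2  62. ]
 [488.4 259.3  69. ]
 [490.5 259.   97. ]
 [509.8 256.9  97. ]
 [517.5 234.9  65. ]
 [526.9 229.7  65. ]
 [536.9 259.4  62. ]
 [440.4 258.9  62. ]
 [488.4 234.1  69. ]
 [488.5 284.6  69. ]]
-5.696762941909914 23.077749933483837
-38.25271659226304 39.10190409271333
-36.25189617334238 49.742655059004974
line -6.308147177799021
```

```bash
python3 - <<'E'
from h import *
plan((488.5,259.2,120),3.03,3)
E
```

```text
0.0202 0.0035 0.0312 0 0 0.0368;0.0203 0.0028 0.0312 0 0 0.0368;0.0204 0.0020 0.0312 0 0 0.0368;
```

Call:
play_rows(motion="0.0203 0.0035 0.031 0 0 0.037;0.0203 0.0028 0.031 0 0 0.037;0.0203 0.002 0.031 0 0 0.037;0 0 0.024 0 0 0;0 0 0.023 0 0 0")

```text
time: 4.5
ee_pos: [488.1, 260.0, 73.6]
tool_rot: [0.0, 0.055, 0.998, 0.0]
force: [-0.8, 0.5, 0.0]
grip_width: 91.2
grip_force: 0.0
```

Call:
play_rows(motion="0 0 0 0 0 0;0 0 0 0 0 0;0 0 0 0 0 0;0 0 0 0 0 0;0 0 0 0 0 0", hand=0.0, newtons=15)

```text
time: 5.12
ee_pos: [489.3, 260.2, 74.3]
tool_rot: [0.0, 0.055, 0.998, 0.0]
force: [-0.4, 0.6, -0.0]
grip_width: 44.3
grip_force: 0.0
```

Call:
play_rows(motion="0 0 0 0 0 0;0 0 0 0 0 0;0 0 0 0 0 0;0 0 0 0 0 0;0 0 0 0 0 0")

```text
time: 5.75
ee_pos: [489.0, 259.0, 73.9]
tool_rot: [-0.0, 0.055, 0.998, -0.001]
force: [1.8, -14.0, 6.2]
grip_width: 11.9
grip_force: 15.0
```

Call:
play_rows(motion="0 0 0 0 0 0.143;0 0 0 0 0 0.143;0 0 0 0 0 0.143;0 0 0 0 0 0.143;0 0 0 0 0 0")

```text
time: 6.38
ee_pos: [489.0, 259.0, 73.9]
tool_rot: [-0.0, 0.336, 0.942, -0.001]
force: [0.7, -14.0, 5.3]
grip_width: 12.1
grip_force: 15.0
```

Call:
play_rows(motion="0 0 0 0 0 0;0 0 0 0 0 0;0 0 -0.02 0 0 0;0 0 -0.04 0 0 0;-0.02 0 -0.04 0 0 0", hand=0.07)

```text
time: 7.0
ee_pos: [504.3, 247.9, 176.3]
tool_rot: [0.0, 0.334, 0.943, 0.0]
force: [1.0, -0.1, -0.4]
grip_width: 59.1
grip_force: 0.0
```

Call:
play_rows(motion="-0.03 0 -0.04 0 0 0;-0.03 0 0 0 0 0;0 0 0 0 0 0;0 0 0 0 0 0")

```text
time: 7.5
ee_pos: [550.6, 209.9, 214.3]
tool_rot: [-0.0, 0.335, 0.942, -0.0]
force: [0.3, 0.8, 0.3]
grip_width: 69.8
grip_force: 0.0
```

```bash
python3 - <<'E'
from h import *
import pickle
st=r.state();i=optics.snapshot("wrist");pickle.dump((st,i),open("w4.pkl","wb"))
c=w2pix("wrist",[(488,259,70)],st)[0].astype(int);print(c,st["ee_pos"],yaw(st),st["qpos"])
a=max(0,c[0]-65);b=max(0,c[1]-50)
print(a,b);save(i,"w4.png",(a,b,a+130,b+100),6)
E
```

```text
[256 103] [550.6449818  209.86701065 214.25840896] 2.4586389437542087 [ 3.24502416e-01  2.06734635e-01  1.96194703e+00  2.15296348e-04
  9.73195062e-01 -5.63461387e-01]
191 53
```

View pics/w4.png

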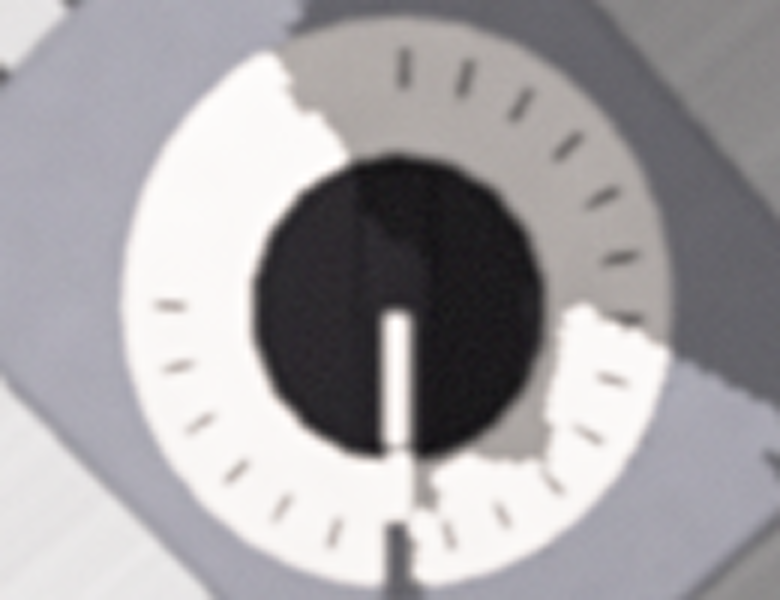

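The pointer line ends right at the clip, at (397,525), so the dial is set. Next is the bracket view.

```bash
python3 - <<'E'
from h import *
plan((425,-349,214),1.216,10)
E
```

```text
-0.0255 -0.0513 0.0000 0 0 0.1243;-0.0317 -0.0477 0.0000 0 0 0.1243;-0.0374 -0.0434 0.0000 0 0 0.1243;-0.0425 -0.0385 0.0000 0 0 0.1243;-0.0469 -0.0329 0.0000 0 0 0.1243;
-0.0506 -0.0268 0.0000 0 0 0.1243;-0.0536 -0.0204 0.0000 0 0 0.1243;-0.0557 -0.0136 0.0000 0 0 0.1243;-0.0569 -0.0066 0.0000 0 0 0.1243;-0.0573 0.0006 0.0000 0 0 0.1243;
```

Call:
play_rows(motion="-0.0255 -0.0513 0 0 0 0.1243;-0.0317 -0.0477 0 0 0 0.1243;-0.0374 -0.0434 0 0 0 0.1243;-0.0425 -0.0385 0 0 0 0.1243;-0.0469 -0.0329 0 0 0 0.1243", hand=0.07)

```text
time: 8.18
ee_pos: [487.5, -70.7, 214.0]
tool_rot: [-0.0, 0.608, 0.794, -0.0]
force: [1.3, -0.2, -1.0]
grip_width: 70.2
grip_force: 0.0
```

Call:
play_rows(motion="-0.0506 -0.0268 0 0 0 0.1243;-0.0536 -0.0204 0 0 0 0.1243;-0.0557 -0.0136 0 0 0 0.1243;-0.0569 -0.0066 0 0 0 0.1243;-0.0573 0.0006 0 0 0 0.1243")

```text
time: 8.8
ee_pos: [425.0, -350.3, 214.0]
tool_rot: [-0.0, 0.822, 0.57, 0.0]
force: [1.0, 0.1, 0.2]
grip_width: 70.1
grip_force: 0.0
```

Call:
play_rows(motion="0 0 0 0 0 0;0 0 0 0 0 0")

```text
time: 9.05
ee_pos: [425.5, -348.4, 213.6]
tool_rot: [-0.001, 0.821, 0.572, -0.0]
force: [-0.7, 0.6, 0.1]
grip_width: 69.6
grip_force: 0.0
```

```bash
python3 - <<'E'
from h import *
import pickle
st=r.state();i=optics.snapshot("wrist");pickle.dump((st,i),open("w5.pkl","wb"))
c=w2pix("wrist",[(453,-274,10)],st)[0].astype(int);print(c,st["ee_pos"],yaw(st),st["qpos"])
a=max(0,c[0]-65);b=max(0,c[1]-50)
print(a,b);save(i,"w5.png",(a,b,a+130,b+100),6)
E
```

```text
[258 104] [ 425.50737512 -348.43794502  213.63913152] 1.216733622029242 [-7.28606664e-01  1.44273063e-01  2.03841000e+00  2.05916169e-04
  9.59908265e-01 -3.74662383e-01]
193 54
```

View pics/w5.png

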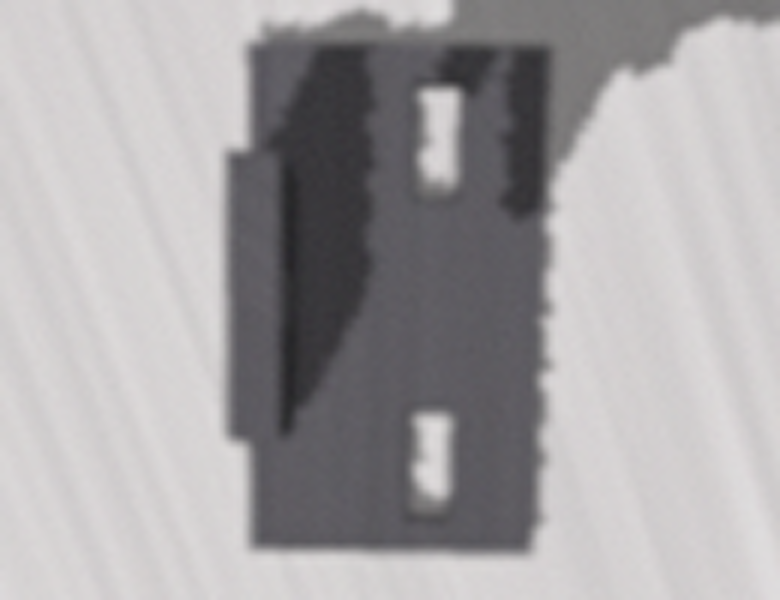

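The crop (6x, origin (193,54)) shows the bracket square to the tool. The foot corners are (250,45), (552,45), (532,551) and (250,549). The tongue top spans (228..280, 152..438).

```bash
python3 - <<'E'
from h import *
import pickle
st,i=pickle.load(open("w5.pkl","rb"))
P=[(250,45,8),(552,45,8),(532,551,8),(250,549,8),(228,152,58),(280,152,58),(278,438,58),(228,438,58)]
W=pix2w("wrist",[(193+a/6,54+b/6) for a,b,c in P],[c for a,b,c in P],st);print(W.round(1))
c=W[:4].mean(0);t=W[4:].mean(0);print(c,t)
for a,b in((0,3),(1,2),(4,7),(5,6)):d=W[a]-W[b];print(np.arctan2(d[1],d[0])-np.pi/2,np.linalg.norm(d))
for a,b in((1,0),(2,3),(5,4)):d=W[a]-W[b];print(np.arctan2(d[1],d[0]),np.linalg.norm(d))
x=np.array([np.cos(-.355),np.sin(-.355)]);print("tongue from foot",c[:2]-25*x)
E
```

```text
[[ 443.9 -218.3    8. ]
 [ 499.7 -238.9    8. ]
 [ 463.4 -331.4    8. ]
 [ 407.7 -310.3    8. ]
 [ 435.  -241.2   58. ]
 [ 443.4 -244.3   58. ]
 [ 425.5 -289.5   58. ]
 [ 417.  -286.3   58. ]]
[ 453.69836912 -274.73372805    8.        ] [ 430.2222246  -265.32081866   58.        ]
-0.374983919979476 98.94567927411653
-0.3737711741332932 99.33885698272508
-0.37817053567828185 48.62602028267265
-0.37805494403372997 48.62275136082441
-0.35509900908925296 59.50250325774281
-0.3617318309171398 59.61644724905614
-0.35525762435810165 9.017016720809856
tongue from foot [ 430.2572069  -266.04396892]
```

```bash
python3 - <<'E'
from h import *
plan((430.2,-265.6,80),1.203,3)
E
```

```text
0.0263 -0.0081 0.0446 0 0 0.0049;0.0263 -0.0082 0.0446 0 0 0.0049;0.0262 -0.0084 0.0446 0 0 0.0049;
```

Call:
play_rows(motion="0.0263 -0.0082 0.0446 0 0 0.005;0.0263 -0.0082 0.0446 0 0 0.005;0.0263 -0.0082 0.0446 0 0 0.005;0 0 0.03 0 0 0;0 0 0.03 0 0 0", hand=0.05)

```text
time: 9.72
ee_pos: [430.7, -265.0, 19.3]
tool_rot: [-0.0, 0.824, 0.566, -0.0]
force: [-0.5, -0.5, 0.8]
grip_width: 49.9
grip_force: 0.0
```

Call:
play_rows(motion="0 0 0 0 0 0;0 0 0 0 0 0;0 0 0 0 0 0;0 0 0 0 0 0;0 0 0 0 0 0", hand=0.0, newtons=40)

```text
time: 10.35
ee_pos: [430.7, -267.1, 20.9]
tool_rot: [0.0, 0.825, 0.565, 0.0]
force: [-1.4, 2.7, 10.4]
grip_width: 9.9
grip_force: 40.0
```

Call:
play_rows(motion="0 0 0 0 0 0;0 0 0 0 0 0")

```text
time: 10.6
ee_pos: [430.7, -267.1, 20.9]
tool_rot: [0.0, 0.825, 0.565, 0.0]
force: [-0.6, 2.1, 10.8]
grip_width: 9.8
grip_force: 40.0
```

```bash
python3 - <<'E'
from h import *
st=r.state();print(st["ee_pos"],yaw(st),st["force"],st["grip_width"],st["grip_force"],st["qpos"])
E
```

```text
[ 430.72298814 -267.11213253   20.86602846] 1.200687540454456 [-0.63027393  2.11095978 10.77194615] 9.846988291604537 40.00215411186218 [-6.01123373e-01  4.10885025e-01  2.16993535e+00  1.12761340e-04
  5.60147278e-01 -2.31110123e-01]
```

```bash
python3 - <<'E'
from h import *
plan((603.7,-88.5,81),1.70,5,fr=(430.7,-266.5,81,1.203))
E
```

```text
0.0457 0.0195 -0.0000 0 0 -0.0994;0.0435 0.0239 -0.0000 0 0 -0.0994;0.0409 0.0281 -0.0000 0 0 -0.0994;0.0379 0.0320 -0.0000 0 0 -0.0994;0.0346 0.0356 -0.0000 0 0 -0.0994;
```

Call:
play_rows(motion="0 0 -0.015 0 0 0;0 0 -0.025 0 0 0;0 0 -0.02 0 0 0;0 0 0 0 0 0")

```text
time: 11.1
ee_pos: [431.3, -267.5, 81.9]
tool_rot: [0.001, 0.825, 0.565, 0.001]
force: [0.4, 0.0, -1.7]
grip_width: 10.2
grip_force: 40.0
```

Call:
play_rows(motion="0.0457 0.0195 0 0 0 -0.0994;0.0435 0.0239 0 0 0 -0.0994;0.0409 0.0281 0 0 0 -0.0994;0.0379 0.032 0 0 0 -0.0994;0.0346 0.0356 0 0 0 -0.0994")

```text
time: 11.72
ee_pos: [604.3, -87.8, 79.4]
tool_rot: [-0.0, 0.66, 0.752, -0.0]
force: [0.0, -0.7, -1.0]
grip_width: 9.6
grip_force: 40.0
```

Call:
play_rows(motion="0 0 0.02 0 0 0;0 0 0.02 0 0 0;0 0 0 0 0 0")

```text
time: 12.1
ee_pos: [601.3, -89.6, 37.7]
tool_rot: [-0.002, 0.661, 0.75, -0.001]
force: [0.1, -0.5, -1.6]
grip_width: 9.9
grip_force: 40.0
```

```bash
python3 - <<'E'
from h import *
import pickle
st=r.state();i=optics.snapshot("wrist");pickle.dump((st,i),open("w6.pkl","wb"))
print(st["ee_pos"],yaw(st),st["force"]);save(i,"w6.png",None,1.5)
E
```

```text
[601.29948096 -89.63745135  37.69893792] 1.696320952019262 [ 0.11558661 -0.47328547 -1.63243609]
```

View pics/w6.png

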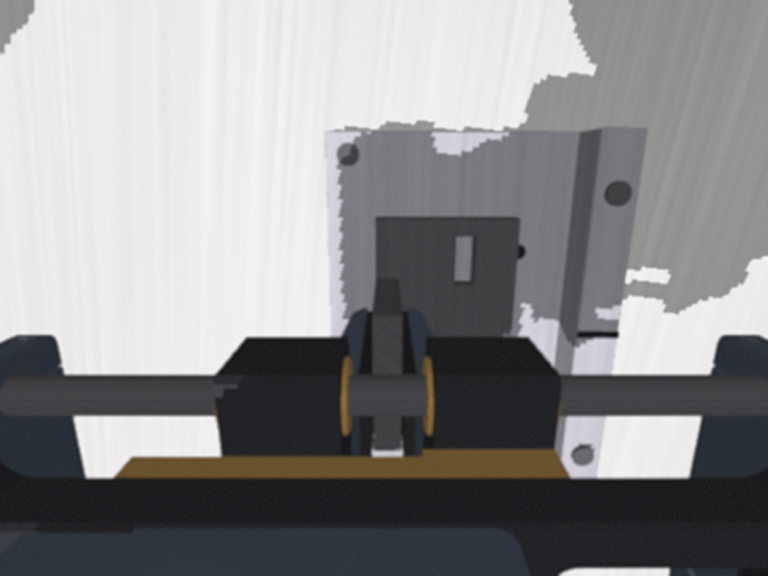

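The bracket hangs above the plate, parallel to the fence. The foot's far corners are (377,218) and (519,217), the fence line is (579,334)–(618,335), and the fence end is (600,128)–(646,128). I'll check the offset from these.

```bash
python3 - <<'E'
from h import *
import pickle
st,i=pickle.load(open("w6.pkl","rb"))
P=[(377,218,24.8),(519,217,24.8),(579,334,28),(618,335,28),(600,128,28),(646,128,28),(560,440,6),(583,132,6),(326,132,6)]
W=pix2w("wrist",[(a/1.5,b/1.5) for a,b,c in P],[c for a,b,c in P],st)
ax=.129;M=np.array([[np.cos(ax),np.sin(ax)],[-np.sin(ax),np.cos(ax)]])
print(W.round(1));F=(W[:,:2]-[683,-77])@M.T;print("fence frame",F.round(1))
print("tcp",(st["ee_pos"][:2]-[683,-77])@M.T)
d=W[1]-W[0];print(np.arctan2(d[1],d[0]),np.linalg.norm(d))
E
```

```text
[[ 590.5  -38.6   24.8]
 [ 648.5  -30.8   24.8]
 [ 683.5  -77.    28. ]
 [ 700.4  -75.3   28. ]
 [ 671.7    6.8   28. ]
 [ 689.2    9.    28. ]
 [ 698.7 -143.2    6. ]
 [ 674.4    7.2    6. ]
 [ 563.9   -6.6    6. ]]
fence frame [[ -86.7   50. ]
 [ -28.2   50.2]
 [   0.5   -0. ]
 [  17.5   -0.5]
 [  -0.5   84.6]
 [  17.2   84.5]
 [   7.   -67.7]
 [   2.3   84.6]
 [-109.    85.1]]
tcp [-82.64738559  -2.02228684]
0.13251991018804557 58.503302488460456
```

Call:
play_rows(motion="0 0 0.005 0 0 0;0 0 0.004 0 0 0;0 0 0 0 0 0;0 0 0 0 0 0")

```text
time: 12.65
ee_pos: [603.8, -89.3, 31.3]
tool_rot: [0.0, 0.661, 0.751, 0.0]
force: [1.2, -0.3, -1.4]
grip_width: 9.6
grip_force: 40.0
```

Call:
play_rows(motion="0 0 0.001 0 0 0;0 0 0 0 0 0;0 0 0 0 0 0")

```text
time: 13.02
ee_pos: [603.7, -89.2, 30.1]
tool_rot: [-0.0, 0.661, 0.751, -0.0]
force: [-0.6, -0.6, -1.7]
grip_width: 9.8
grip_force: 40.0
```

Call:
play_rows(motion="0 0 0.0015 0 0 0;0 0 0 0 0 0;0 0 0 0 0 0")

```text
time: 13.4
ee_pos: [603.7, -89.2, 28.6]
tool_rot: [-0.0, 0.661, 0.751, -0.0]
force: [0.1, 0.3, -0.9]
grip_width: 9.7
grip_force: 40.0
```

Call:
play_rows(motion="0 0 0.001 0 0 0;0 0 0 0 0 0;0 0 0 0 0 0")

```text
time: 13.78
ee_pos: [603.7, -89.2, 27.6]
tool_rot: [0.0, 0.661, 0.751, 0.0]
force: [0.2, -0.1, -1.0]
grip_width: 9.6
grip_force: 40.0
```

Call:
play_rows(motion="0 0 0.0005 0 0 0;0 0 0 0 0 0;0 0 0 0 0 0")

```text
time: 14.15
ee_pos: [603.7, -89.2, 27.1]
tool_rot: [0.0, 0.661, 0.751, 0.0]
force: [-0.2, -0.0, -2.2]
grip_width: 9.9
grip_force: 40.0
```

Call:
play_rows(motion="0 0 0.0005 0 0 0;0 0 0 0 0 0;0 0 0 0 0 0")

```text
time: 14.52
ee_pos: [603.8, -89.2, 26.9]
tool_rot: [0.0, 0.661, 0.751, 0.0]
force: [-2.3, 1.4, 5.5]
grip_width: 9.4
grip_force: 40.0
```

Call:
play_rows(motion="0 0 0.0003 0 0 0;0 0 0 0 0 0;0 0 0 0 0 0")

```text
time: 14.9
ee_pos: [603.8, -89.2, 26.9]
tool_rot: [-0.0, 0.661, 0.751, -0.0]
force: [-6.1, 0.3, 10.8]
grip_width: 9.6
grip_force: 40.0
```

Call:
play_rows(motion="0 0 -0.0006 0 0 0;0 0.007 0 0 0 0;0 0.007 0 0 0 0;0 0.007 0 0 0 0;0 0 0 0 0 0")

```text
time: 15.52
ee_pos: [625.3, -86.5, 26.9]
tool_rot: [0.0, 0.661, 0.751, 0.0]
force: [1.0, 0.7, 0.0]
grip_width: 10.3
grip_force: 40.0
```

Call:
play_rows(motion="0 0.001 0 0 0 0;0 0.001 0 0 0 0;0 0 0 0 0 0;0 0 0 0 0 0")

```text
time: 16.02
ee_pos: [626.5, -86.3, 26.9]
tool_rot: [-0.0, 0.661, 0.751, 0.0]
force: [-0.5, 0.8, -0.6]
grip_width: 9.8
grip_force: 40.0
```

Call:
play_rows(motion="0 0.001 0 0 0 0;0 0 0 0 0 0;0 0 0 0 0 0")

```text
time: 16.4
ee_pos: [627.6, -86.2, 26.9]
tool_rot: [0.0, 0.661, 0.751, 0.0]
force: [0.0, 0.4, -1.6]
grip_width: 10.2
grip_force: 40.0
```

Call:
play_rows(motion="0 0.0007 0 0 0 0;0 0 0 0 0 0;0 0 0 0 0 0")

```text
time: 16.77
ee_pos: [628.2, -86.1, 26.9]
tool_rot: [-0.0, 0.661, 0.751, -0.0]
force: [0.1, -0.1, 0.0]
grip_width: 9.8
grip_force: 40.0
```

Call:
play_rows(motion="0 0.0007 0 0 0 0;0 0 0 0 0 0;0 0 0 0 0 0")

```text
time: 17.15
ee_pos: [628.3, -86.0, 26.9]
tool_rot: [-0.001, 0.661, 0.75, -0.0]
force: [-6.6, -0.3, 5.7]
grip_width: 9.5
grip_force: 40.0
```

Call:
play_rows(motion="0 0.0007 0 0 0 0;0 0 0 0 0 0;0 0 0 0 0 0")

```text
time: 17.52
ee_pos: [628.3, -86.0, 27.0]
tool_rot: [-0.001, 0.661, 0.75, -0.001]
force: [-11.4, -1.5, 10.8]
grip_width: 9.8
grip_force: 40.0
```

Call:
play_rows(motion="0 0 -0.0007 0 0 0;0 0 0 0 0 0;0 0 0 0 0 0")

```text
time: 17.9
ee_pos: [628.4, -85.9, 27.2]
tool_rot: [-0.001, 0.661, 0.75, -0.001]
force: [-7.0, -1.1, 1.3]
grip_width: 9.7
grip_force: 40.0
```

Call:
play_rows(motion="0 0.0003 0 0 0 0;0 0 0 0 0 0;0 0 0 0 0 0")

```text
time: 18.27
ee_pos: [628.4, -85.9, 27.1]
tool_rot: [-0.001, 0.661, 0.75, -0.001]
force: [-7.5, -1.1, 2.2]
grip_width: 9.8
grip_force: 40.0
```

Call:
play_rows(motion="0 0.0007 0 0 0 0;0 0 0 0 0 0;0 0 0 0 0 0")

```text
time: 18.65
ee_pos: [628.4, -85.8, 27.1]
tool_rot: [-0.002, 0.661, 0.75, -0.001]
force: [-13.0, -1.3, 7.5]
grip_width: 9.6
grip_force: 40.0
```

```bash
python3 - <<'E'
from h import *
import pickle
st=r.state();i=optics.snapshot("wrist");pickle.dump((st,i),open("w7.pkl","wb"))
for _ in range(3):
    s=r.state();print(s["force"],s["ft_torque"],s["ee_pos"],yaw(s));optics.snapshot("top")
print(R.from_quat(np.array(s["tool_rot"])[[1,2,3,0]]).as_matrix()[:,2])
save(i,"w7.png",None,1.5)
E
```

```text
[-13.17859739  -2.04827775   7.47940702] [-0.67384719  2.097068   -0.50487544] [628.45167691 -85.79559561  27.12218653] 1.697215393478603
[-13.33327808  -2.51308841   6.54833797] [-0.68787361  2.04120357 -0.46658696] [628.45830866 -85.78228772  27.14304813] 1.6971842626149298
[-12.80583873  -2.68010017   7.38563768] [-0.6908235   2.04344217 -0.5368625 ] [628.46068798 -85.7711008   27.14241646] 1.6971848201681727
[-4.45598822e-03  5.13162486e-04 -9.99989940e-01]
```

View pics/w7.png

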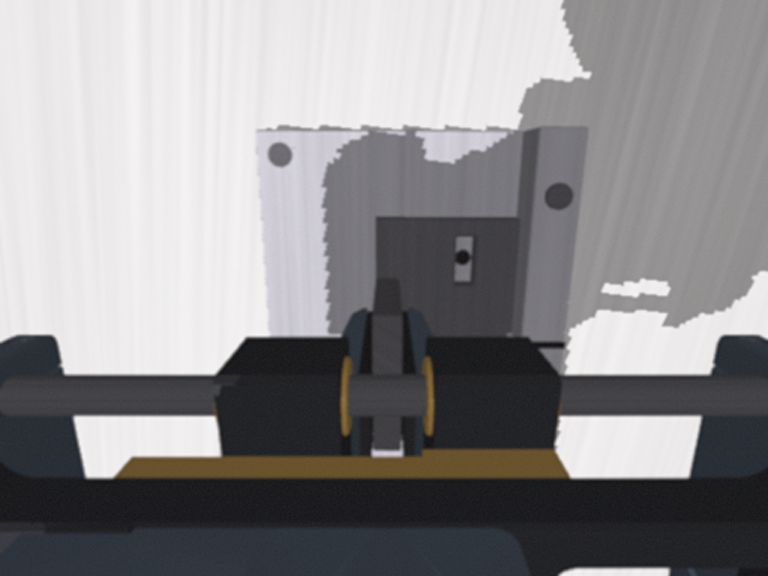

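The bracket is flush and its slot sits over the screw hole at (462,257). I'll ease the downward press so that the fence takes most of the push.

Call:
play_rows(motion="0 0.0003 -0.0006 0 0 0;0 0 0 0 0 0;0 0 0 0 0 0")

```text
time: 19.23
ee_pos: [628.5, -85.8, 27.3]
tool_rot: [-0.002, 0.661, 0.75, -0.001]
force: [-10.2, -3.3, 0.3]
grip_width: 10.0
grip_force: 40.0
```

Call:
play_rows(motion="0 0.0003 -0.0001 0 0 0;0 0 0 0 0 0;0 0 0 0 0 0;0 0 0 0 0 0;0 0 0 0 0 0")

```text
time: 19.85
ee_pos: [628.5, -85.8, 27.3]
tool_rot: [-0.002, 0.661, 0.75, -0.002]
force: [-11.4, -3.1, 1.8]
grip_width: 9.9
grip_force: 40.0
```

Call:
play_rows(motion="0 0 0 0 0 0;0 0 0 0 0 0;0 0 0 0 0 0;0 0 0 0 0 0;0 0 0 0 0 0")

```text
time: 20.48
ee_pos: [628.5, -85.8, 27.3]
tool_rot: [-0.002, 0.661, 0.75, -0.002]
force: [-11.9, -5.2, 1.2]
grip_width: 9.9
grip_force: 40.0
```

Call:
play_rows(motion="0 0 0 0 0 0;0 0 0 0 0 0;0 0 0 0 0 0;0 0 0 0 0 0;0 0 0 0 0 0")

```text
time: 21.1
ee_pos: [628.5, -85.7, 27.3]
tool_rot: [-0.002, 0.661, 0.75, -0.002]
force: [-11.9, -3.6, 0.8]
grip_width: 9.6
grip_force: 40.0
```

The push is steady at about 12 N with almost no downward load, so I'm handing in.

```bash
python3 -c "
from plant import r
print(r.close_job())"
```

```text
the job is handed in; nothing more can be done
None
```

I turned the dial to the steel clip and handed the job in with the bracket flat, flush and centred, still held against the fence at about 12 N by the wrist force reading; the judge returned no verdict.

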